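# Seat a stone stud and hold an angle gauge on its crown at the set mark

### The arm

A 7-joint arm with a two-finger parallel gripper is mounted at the origin on the work surface. World frame = base frame: x ahead of the robot, y to its left, z up, the work surface at z = 0. Lengths are in m, angles in rad, forces in N, time in s.
With the tool pointing down it reaches from about 0.425 to 0.875 m from the base axis. Payload 4.7 kg.
Tool frame: the origin (TCP) lies where the fingers leave the gripper's body, on its centre line; the fingertips stand 70 mm ahead of it and the grasp point (between the pads) lies 51 mm ahead of it; z points along the fingers, y is the line along which they close (so a half turn about z gives the same grasp; the last joint's range is limited). The gripper opens to 87 mm and grips with 3 to 60 N. Pads are 19 mm wide; open, the fingers measure 117 mm over their backs; the gripper's body (75 mm by 190 mm) begins 51 mm behind the grasp point.
Start: joints at [-1.335, 0.321, -0.07, 1.45, 0.023, 1.371, -0.057], TCP at [0.143, 0.634, 0.292] pointing down, gripper open.
Joint ranges: [-2.86, 2.86], [-0.3, 2.09], [-1.38, 1.24], [0.06, 2.45], [-1.56, 4.7], [0.09, 2.05], [-2.69, 2.69]. Speed limits (rad/s): [2.57, 2.57, 3.14, 3.14, 3.14, 3.14, 3.14].

### API

Orientations are given as a rotation vector (axis times angle).
In Python, from bench import ctrl gives the robot as it stands.
- The arm moves only by the tool play_rows, never from a script. Its argument "increments" is a list that holds one entry, the list of rows, each a list of 7 numbers: the shift along the tool's x, y, z as a fraction of full scale, then the turn, a rotation vector about the tool's x, y, z as a fraction of full scale, then the gripper command: -1 is shut, 1 is fully open, values between are in proportion. A call has 1 to 8 rows; each row is the pose to reach, as a shift and turn from the pose commanded when the call began, along the tool's axes at that moment; what a row does not reach only later rows make up. Full scale, the value 1, is 0.1 m for a shift and 90 degrees for a turn. A row lasts 1/10 s, in which the tool goes at most 50 mm and 8.59 degrees, less where a joint would pass 70% of its speed; a pose out of reach is approached as far as the arm can. A call with a number of a shift or a turn outside -1 to 1 is refused whole. A call with a gripper value outside its range is refused whole. The fingers move at their own pace and stop on an object; "squeeze" is the grip in N (left out, the last holds). Time passes only in rows, so rows that repeat a pose let the fingers close. It gives the time, the measured TCP pose, the force, the opening and the grip force at its end, in the units of the state.
- ctrl.get_state(): the state, without advancing time (a new reading comes with each control period).
- ctrl.get_image(name): name is "scene" or "top"; returns the picture (384x512x3 uint8, red, green, blue); there is no depth.
- ctrl.get_calibration(name): a dict with "vertical_fov" (degrees; the focal length in pixels is half the picture's height over the tangent of half this angle, whatever the lens; pixels are square), "cx", "cy" (the principal point, pixels), "dist_coeffs" ([k1, k2, p1, p2, k3] as OpenCV has them; the pictures are not rectified), "R" (3x3) and "t" (3): a world point X has camera coordinates R X + t. Camera axes: x right, y down, z forward; pixel columns grow to the right and rows downward; lengths in m; the calibration is good to about 2 mm. A picture is of the moment at which its call begins. get_calibration takes no time and is no camera call.
- ctrl.close_job(): hands the job in; it is judged then, once.
The state is a dict: "time": time; "joint_positions": joint angles; "qd": joint speeds; "joint_torque": joint torques, N m; "position": TCP position; "tool_rot": TCP orientation; "ft_force": force on the tool from outside, world axes, zero at the start; "torque": the same for the moment, N m; "grip_width": opening from 0.0 (shut) to 1.0 (fully open); "grip_force": force on a finger pad.
Only numpy, scipy, OpenCV 4.12 (cv2) and the standard library are available. Lean on these libraries where they do the work, as an engineer would, in place of code of your own. Each camera call takes 0.05 s, during which the arm holds its last target. There are 200 camera calls.

### The job

Put the round stone stud, crown up, fully home in the round recess of the wooden bedding block. Then take the angle gauge by its handle, set it down level on the middle of the stud's crown, and rock it there until its swinging pointer comes to rest on the brass index mark; finish still gripping the gauge, held still with its base bearing on the stud only and the pointer on the mark, so that the line can be scribed. Leave the index mark where it is set, and leave the hammer, the chisel and the stone offcut alone.

Things in the scene. Friction and masses are not known exactly. Their poses are not given: they have to be found in the camera images.
- stud: round pale limestone stud, loose, 56 mm across and 60 mm tall, about 0.3 kg: straight side up to 50 mm, above it a domed crown that is a spherical cap of 45 mm radius (sphere centre 15 mm above the underside). Origin: centre of its underside; z up along its axis. It stands crown up on the table at the start.
- stud_crown (a point): top of the stud's crown, on its axis, 60 mm above its underside
- bed: wooden bedding block, fixed, 190 x 100 x 30 mm, with a round recess and a square recess (49 mm wide) side by side in its top. Origin: centre of its underside; x along its length, z up; the round recess is at x = -45 mm, the square one at x = +45 mm, both at y = 0. It may lie at any yaw.
- bed_hole0 (a point): centre of the mouth of the round recess, level with the block's top (30 mm above the table). The recess is 59 mm across and 14 mm deep with a flat floor: the seated stud's crown is 76 mm above the table.
- gauge: pendulum angle gauge, loose, about 0.45 kg, standing upright on the table at the start: flat steel base bar 110 (x) x 36 (y) x 12 (z) mm, on it an upright round dial case 86 mm across and 24 mm thick (y), centred 56 mm above the underside with the same white dial on both faces, and on top a wooden handle block 34 (x) x 20 (y) mm reaching from 96 to 144 mm above the underside. Origin: centre of the flat underside; x along the bar, y along the pointer's pivot, z up.
- gauge_handle (a point): centre of the handle, 125 mm above the gauge's underside; pinch it across its 20 mm thickness (along the gauge's y)
- pointer (a joint): swing of the pointer (black needle with a round weight, the same on both faces) in the gauge, rad. It hangs plumb from a pivot in the dial's centre: 0 when the gauge is level, positive with its tip towards the gauge's +x. Tilting the gauge about its own +y axis by an angle t (its +x end down) makes the pointer settle at t; it swings about 3 times a second and needs 1 to 2 s to settle.
- index (a joint): setting of the brass index mark on the lower edge of the dial (the same on both faces), rad, same zero and sense as the pointer; between about 0.14 and 0.30, always towards the gauge's +x. It is clamped stiffly: only read it.
- pointer_tip (a point): lower end of the pointer, 33 mm from the pivot; its z axis points from tip to pivot
- index_tip (a point): inner end of the index mark, 33 mm from the pivot; its z axis points to the pivot. The pointer is on the mark when both tips coincide.
- hammer: hammer lying on the table, 260 mm long; bystander, origin under its middle
- chisel: dark steel stone chisel lying on the table, 207 mm long; bystander, origin at its underside, near the middle
- offcut: pale stone offcut 50 x 80 x 35 mm on the table; bystander, origin at the centre of its underside
Not all that is in view belongs to the job. Of the things that look like the stud, take the one that is farthest to the robot's right at the start.

How it is judged:
On the way, in this order (a step that is already met when the one before it is completed fails the run):
1. the stud stands crown up, fully home in the round recess, let go (horizontal distance between stud and bed_hole0 below 0.004 m and z of stud in the frame of bed_hole0 below -0.0115 m and angle between stud's own z axis and vertical below 0.07 rad and contact force between the fingers and stud below 0.2 N), for 0.2 s.
2. the gripped gauge is set level on the stud's crown (horizontal distance between stud and bed_hole0 below 0.004 m and z of stud in the frame of bed_hole0 below -0.0115 m and angle between stud's own z axis and vertical below 0.07 rad and contact force between gauge and stud above 0.3 N and horizontal distance between gauge and stud below 0.035 m and contact force between the fingers and gauge above 1 N and angle between gauge's own z axis and vertical below 0.09 rad), for 0.2 s.
At the end, for the whole second after the job is handed in: Stud home in the round recess (within 4 mm, 11.5 mm deep), untouched; gripped gauge still, bearing on the crown only (over 0.3 N, within 35 mm of the axis), tilted 0.09 to 0.4 rad; pointer at rest within 1.3 mm (0.04 rad) of the unmoved index, all held for the last second (all of step 1 and contact force between gauge and stud above 0.3 N and horizontal distance between gauge and stud below 0.035 m and contact force between the fingers and gauge above 1 N and distance between pointer_tip and index_tip below 0.0013 m and velocity of joint pointer between -0.15 and 0.15 rad/s and angle between gauge's own z axis and vertical between 0.09 and 0.4 rad and linear speed of gauge below 0.01 m/s and value of joint index between 0.12 and 0.32 rad and contact force between gauge and bed below 0.1 N and contact force between the arm and stud below 0.2 N); the arm keeps its last pose, push and grip.
It fails at once if a bystander (hammer, chisel or offcut) is shifted by more than 20 mm (distance of any of hammer, chisel, offcut from where it was at the start of the episode above 0.02 m).
It also fails if it takes over 64 s, if anything falls off the work surface, if the arm or the gripper's body presses on something with over 40 N, if the wrist force passes 120 N, or if a joint passes its speed limit or range.

## Working session

There is one attempt and no reset: what is moved stays moved. The work goes in short steps, Python scripts to look and compute and a tool call to move; the robot and the scene stay as the last step left them, time stands still between calls to the robot, and variables do not carry over. Pictures are saved under pics/ and viewed, at most 10 in all, crops included, and the job is handed in when it is done.

Besides the shell and the picture viewer there is one more tool, called after "Emit:" in YAML: its name, and indented under it one key for each argument. play_rows: Moves the arm, as the interface text tells. Shift numbers are shares of 0.1 m and turn numbers shares of 90 degrees, none past 1 either way. Its arguments: {"type":"object","properties":{"increments":{"type":"array"},"squeeze":{"type":"number"}},"required":["increments"]}

```bash
mkdir -p pics; cat > h.py <<'E'
import numpy as np, cv2
from bench import ctrl
from scipy.spatial.transform import Rotation as Ro
def cam(n):
    c=ctrl.get_calibration(n); f=192/np.tan(np.radians(c["vertical_fov"])/2)
    return np.array([[f,0,c["cx"]],[0,f,c["cy"]],[0,0,1]]),np.array(c["dist_coeffs"],float),np.array(c["R"]),np.array(c["t"])
def ray(n,px,z):
    K,d,R,t=cam(n); u=cv2.undistortPoints(np.array(px,float).reshape(-1,1,2),K,d).reshape(-1,2)
    C=-R.T@t; D=np.c_[u,np.ones(len(u))]@R
    return C+D*((z-C[2])/D[:,2])[:,None]
def proj(n,X):
    K,d,R,t=cam(n); return cv2.projectPoints(np.array(X,float).reshape(-1,1,3),cv2.Rodrigues(R)[0],t,K,d)[0].reshape(-1,2)
def snap(n,name,crop=None,s=1):
    im=ctrl.get_image(n)[:,:,::-1].copy(); cv2.imwrite(f'pics/{name}_raw.png',im)
    if crop: x0,y0,x1,y1=crop; im=im[y0:y1,x0:x1]
    cv2.imwrite(f'pics/{name}.png',cv2.resize(im,None,fx=s,fy=s,interpolation=cv2.INTER_CUBIC)); return im
def dlt(target,rv=None):
    s=ctrl.get_state(); R=Ro.from_rotvec(s["tool_rot"])
    sh=R.inv().apply(np.array(target)-s["position"])/0.1
    return sh
E
python3 - <<'E'
from h import *
snap("top","t0"); snap("scene","s0")
s=ctrl.get_state(); print(s["time"],s["position"],s["tool_rot"],Ro.from_rotvec(s["tool_rot"]).as_matrix().round(3))
for n in("top","scene"):
    K,d,R,t=cam(n); print(n,-R.T@t,R.round(3),K[0,0],d)
E
```

```text
0.1 [0.14293158 0.63370019 0.29125357] [-3.47608246e-01 -3.12219560e+00  2.76160653e-03] [[-0.976  0.22  -0.   ]
 [ 0.22   0.976 -0.002]
 [-0.    -0.002 -1.   ]]
top [0.50786792 0.06249848 1.03484336] [[ 0.024 -1.    -0.002]
 [-0.993 -0.024 -0.112]
 [ 0.112  0.005 -0.994]] 387.4475563682496 [-0.01069172  0.          0.          0.          0.        ]
scene [1.30140864 0.66941897 1.02778219] [[-0.649  0.761  0.001]
 [ 0.539  0.461 -0.705]
 [-0.537 -0.457 -0.709]] 452.2856108562395 [-0.10075605  0.          0.          0.          0.        ]
```

```bash
python3 -c "
import cv2,numpy as np
a=cv2.imread('pics/t0.png');b=cv2.imread('pics/s0.png')
cv2.imwrite('pics/t0b.png',cv2.resize(a,(768,576)));cv2.imwrite('pics/s0b.png',cv2.resize(b,(768,576)))"
```

```text
(no output)
```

View pics/t0b.png

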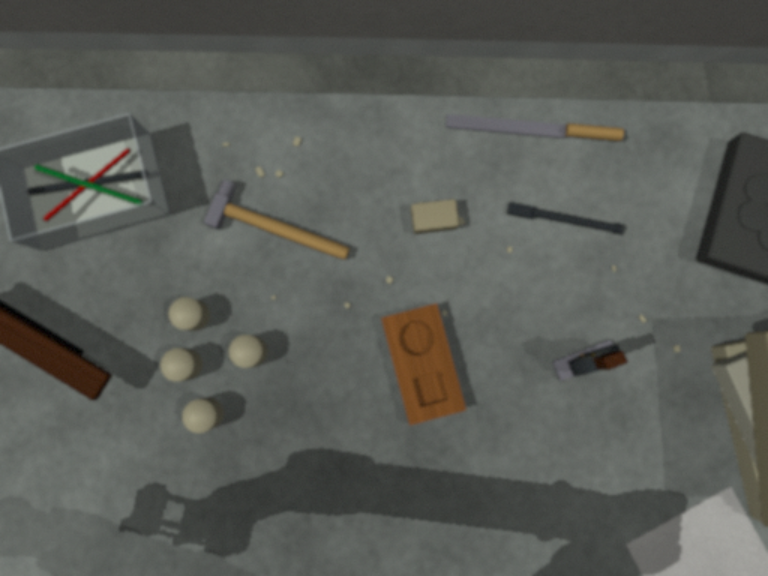

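View pics/s0b.png

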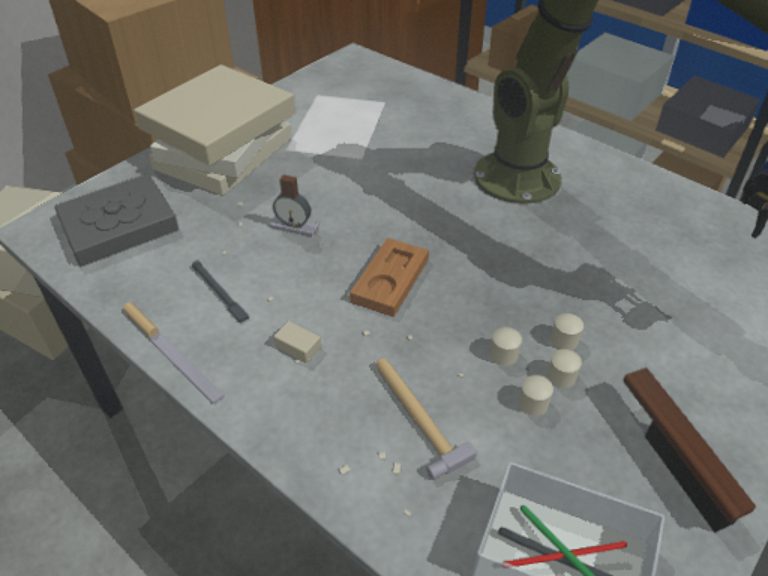

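Stud candidates in top view (768-wide px): (185,313), (177,364), (246,350), (200,415). The robot's right is -y, which is image right, so I take (246,350). In the scene view that is (507,345), the leftmost of the group. The bed is at (424,363) with its round recess at (417,337), and the gauge is at (590,360). Next is one close crop of the stud, gauge and bed, plus model fits.

```bash
cat > fit.py <<'E'
from h import *
from scipy.optimize import minimize
a=np.linspace(0,2*np.pi,40,endpoint=False)
def ring(r,z): return np.c_[r*np.cos(a),r*np.sin(a),0*a+z]
stud=np.vstack([ring(28,0)]+[ring(np.sqrt(45**2-(z-15)**2),z) for z in(50,53,56,58,59.5)])/1000
def box(x,y,z0,z1): return np.array([[i*x/2,j*y/2,k] for i in(-1,1) for j in(-1,1) for k in(z0,z1)])/1000
bed=box(190,100,0,30); handle=box(34,20,96,144)
bar=box(110,36,0,12)
def place(m,p): c,s=np.cos(p[2]),np.sin(p[2]); return m@np.array([[c,-s,0],[s,c,0],[0,0,1]]).T+[p[0],p[1],0]
def hull(n,X,S=4):
    im=np.zeros((384*S,512*S),np.uint8); P=((proj(n,X)+.5)*S-.5).astype(np.float32)
    cv2.fillConvexPoly(im,np.round(cv2.convexHull(P)[:,0]*16).astype(np.int32),255,shift=4)
    return cv2.resize(im,(512,384),interpolation=cv2.INTER_AREA)/255.
def fit(m,masks,p0,sym=False):
    def cost(p):
        c=0
        for n,k in masks.items():
            h=hull(n,place(m,np.r_[p,0] if sym else p)); c+=1-np.minimum(h,k).sum()/np.maximum(h,k).sum()
        return c
    p0=np.array(p0[:2] if sym else p0,float); st=np.vstack([p0]+[p0+d for d in np.diag([.01,.01,.15][:len(p0)])])
    r=minimize(cost,p0,method='Nelder-Mead',options=dict(initial_simplex=st,xatol=1e-4,fatol=1e-5)); return r.x,r.fun
def blob(mask,px,rad=80):
    mask=cv2.morphologyEx(mask.astype(np.uint8),cv2.MORPH_CLOSE,np.ones((3,3)))
    n,l,st,ce=cv2.connectedComponentsWithStats(mask)
    i=1+np.argmin(np.hypot(*(ce[1:]-px).T)+1000*(st[1:,4]<15)); m=(l==i).astype(np.uint8)
    c,_=cv2.findContours(m,cv2.RETR_EXTERNAL,cv2.CHAIN_APPROX_NONE); cv2.drawContours(m,c,-1,1,-1); return m.astype(float)
def hsv(im): return cv2.cvtColor(im,cv2.COLOR_BGR2HSV).astype(int)
def wood(im): h=hsv(im); return (h[...,0]<15)&(h[...,1]>110)&(h[...,2]>35)
def stone(im): h=hsv(im); return (h[...,0]>15)&(h[...,0]<40)&(h[...,1]>35)&(h[...,2]>60)
E
python3 - <<'E'
from fit import *
T=cv2.imread('pics/t0_raw.png');S=cv2.imread('pics/s0_raw.png')
def go(name,m,f,pt,ps,z,sym=False,yaw=0):
    pt=np.array(pt)/1.5;ps=np.array(ps)/1.5
    M={"top":blob(f(T),pt),"scene":blob(f(S),ps)}
    g=ray("top",[pt],z)[0]; print(name,"areas",[int(k.sum()) for k in M.values()],"rays",g[:2],ray("scene",[ps],z)[0][:2])
    for ms in (M,{"top":M["top"]},{"scene":M["scene"]}):
        print("  ",list(ms),*fit(m,ms,[g[0],g[1],yaw],sym))
go("stud",stud,stone,(246,350),(507,345),.04,True)
go("bed",bed,wood,(424,363),(390,276),.03,yaw=.2)
go("handle",handle,wood,(610,360),(289,186),.12,yaw=-1.3)
def cr(im,x0,y0,x1,y1): return cv2.resize(im[y0:y1,x0:x1],(400,300),interpolation=cv2.INTER_CUBIC)
cv2.imwrite('pics/c1.png',np.vstack([np.hstack([cr(S,170,110,226,152+10-10),cr(T,360,220,424,268)]),np.hstack([cr(S,320,200,400,260),cr(T,240,190,336,262)])]))
E
```

```text
stud areas [437, 709] rays [0.51539756 0.29803506] [0.52260311 0.30575422]
   ['top', 'scene'] [0.51475608 0.29877004] 1.0858453634476022
   ['top'] [0.51475608 0.29877004] 0.0858453634476023
   ['scene'] [0.51539756 0.29803506] 1.0
bed areas [2842, 1401] rays [ 0.500751   -0.00644513] [0.51583101 0.00836284]
   ['top', 'scene'] [ 0.50135683 -0.00436287  0.28662463] 0.1787994361566786
   ['top'] [ 0.50108605 -0.00435113  0.28197643] 0.03078404818069902
   ['scene'] [ 0.49188979 -0.0075467   0.29014333] 0.1396598959653378
handle areas [144, 1401] rays [ 0.51294875 -0.29121839] [ 0.5133621  -0.28920522]
   ['top', 'scene'] [ 0.51352406 -0.29016885 -1.433766  ] 1.350167922301897
   ['top'] [ 0.51352406 -0.29016885 -1.433766  ] 0.35016792230189697
   ['scene'] [ 0.51294875 -0.29121839 -1.3       ] 1.0
```

View pics/c1.png

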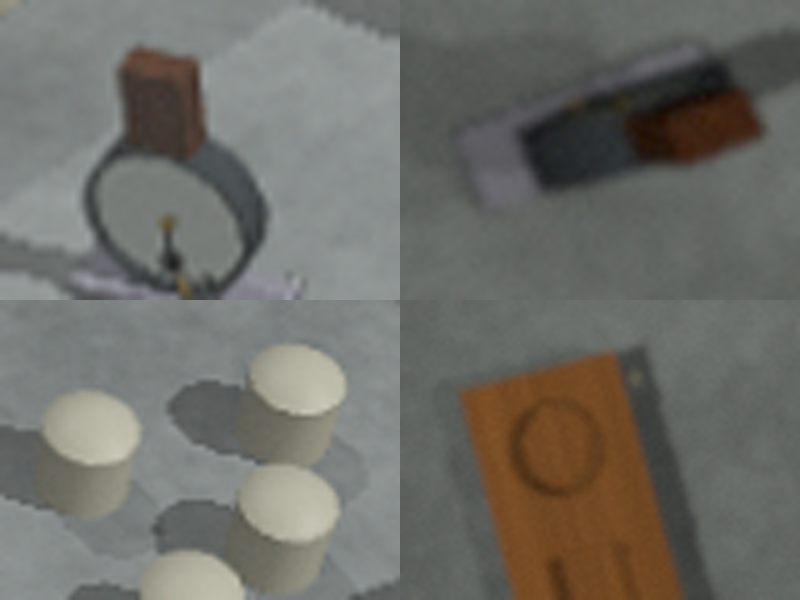

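```bash
python3 - <<'E'
from fit import *
T=cv2.imread('pics/t0_raw.png');S=cv2.imread('pics/s0_raw.png')
hs=hsv(S);ht=hsv(T)
for n,h,p in(("handS",hs,[(192,124),(189,120),(194,128)]),("handT",ht,[(405,240),(412,240),(408,242)]),("studS",hs,[(338,228),(338,238),(330,228),(345,236),(360,230)]),("barS",hs,[(185,149),(205,152)]),("barT",ht,[(373,246),(385,240),(404,229)]),("tabT",ht,[(380,260)]),("tabS",hs,[(215,120)])):
    print(n,[h[y,x].tolist() for x,y in p])
E
```

```text
handS [[12, 55, 70], [10, 85, 81], [9, 56, 64]]
handT [[12, 174, 63], [10, 196, 65], [11, 182, 63]]
studS [[26, 28, 185], [26, 30, 129], [26, 28, 154], [33, 23, 136], [78, 9, 141]]
barS [[116, 14, 144], [110, 17, 136]]
barT [[130, 16, 96], [78, 35, 36], [128, 10, 101]]
tabT [[60, 13, 99]]
tabS [[81, 12, 152]]
```

```bash
python3 - <<'E'
from fit import *
T=cv2.imread('pics/t0_raw.png');S=cv2.imread('pics/s0_raw.png')
def wS(im): h=hsv(im); return (h[...,0]<18)&(h[...,1]>40)
def sS(im): h=hsv(im); return (h[...,0]>18)&(h[...,0]<36)&(h[...,1]>17)&(h[...,2]>60)
def go(name,m,fT,fS,pt,ps,g,sym=False):
    M={"top":blob(fT(T),np.array(pt)/1.5),"scene":blob(fS(S),np.array(ps)/1.5)}
    print(name,[int(k.sum()) for k in M.values()])
    for ms in (M,{"top":M["top"]},{"scene":M["scene"]}): print("  ",list(ms),*fit(m,ms,g,sym))
go("stud",stud,stone,sS,(246,350),(507,345),[.515,.298],True)
go("bed",bed,wood,wS,(424,363),(390,276),[.501,-.004,.28])
go("handle",handle,wood,wS,(610,360),(289,186),[.513,-.29,-1.4])
c=np.array([(458,135),(485,210),(705,40)])/6.25+[360,220]
P=ray("top",c,.012); print(P, np.linalg.norm(P[1]-P[0]),np.linalg.norm(P[2]-P[0]),np.arctan2(*(P[0]-P[2])[[1,0]]))
E
```

```text
stud [437, 429]
   ['top', 'scene'] [0.51457435 0.29834942] 0.1532342222580012
   ['top'] [0.51468084 0.29835232] 0.08431229088398007
   ['scene'] [0.51480451 0.2983406 ] 0.06614722761522729
bed [2842, 1650]
   ['top', 'scene'] [ 0.50122436 -0.0044802   0.28122516] 0.05355153789216138
   ['top'] [ 0.50077475 -0.00478081  0.28445095] 0.030350874606457356
   ['scene'] [ 0.50115601 -0.00439134  0.28256466] 0.02276431176759708
handle [144, 144]
   ['top', 'scene'] [ 0.51371985 -0.29101107 -1.44390561] 0.5382222545493083
   ['top'] [ 0.51347519 -0.29013776 -1.42748288] 0.35013863467497863
   ['scene'] [ 0.51416468 -0.28897085 -1.67879248] 0.1622902821025235
[[ 0.51099998 -0.40290225  0.012     ]
 [ 0.48005978 -0.41342498  0.012     ]
 [ 0.55325928 -0.50858584  0.012     ]] 0.032680642597065414 0.11381945747692694 1.9511873971138156
```

```bash
python3 - <<'E'
from fit import *
T=cv2.imread('pics/t0_raw.png')
c=np.array([(58,135),(85,210),(305,40)])/6.25+[360,220]
P=ray("top",c,.012); print(P, np.linalg.norm(P[1]-P[0]),np.linalg.norm(P[2]-P[0]),np.arctan2(*(P[0]-P[2])[[1,0]]))
print("hole",ray("top",[[240+157/4.167,190+147/4.167]],.03))
# bar mask fit: purple hue pixels in top, one-sided
h=hsv(T); m=((h[...,0]>100)&(h[...,0]<160)&(h[...,2]>60)&(h[...,1]>5)); m[:,:355]=0;m[:,430:]=0;m[:215]=0;m[270:]=0
m=cv2.medianBlur(m.astype(np.uint8),3)
n,l,st,ce=cv2.connectedComponentsWithStats(m); print(st[1:],ce[1:])
ys,xs=np.nonzero(l==1+np.argmax(st[1:,4])); Q=ray("top",np.c_[xs,ys],.012)[:,:2]
r=cv2.minAreaRect((Q*1000).astype(np.float32)); print(r)
E
```

```text
[[ 0.50707607 -0.23471418  0.012     ]
 [ 0.47618303 -0.24576477  0.012     ]
 [ 0.54930296 -0.33927922  0.012     ]] 0.03280998983867591 0.1127694943416951 1.9546031666129353
hole [[0.54339025 0.00716314 0.03      ]]
[[389 227  19   8  62]
 [369 236  17  18 160]] [[398.69354839 230.67741935]
 [375.80625    244.18125   ]]
((500.998046875, -258.842529296875), (35.847442626953125, 47.100555419921875), 19.473167419433594)
```

Stud is at (0.5147, 0.2984) and both views agree. The hole is at (0.544, 0.008), and the gauge at about (0.512, -0.291) with yaw about 1.95. Moving to the stud now.

Emit:
play_rows:
  increments:
    - [[-0.4,-0.25,0,0,0,0,1],[-0.8,-0.5,0,0,0,0,1],[-1,-0.6,0,0,0,0,1]]

```text
time: 0.4
position: [0.2314, 0.5501, 0.2918]
tool_rot: [0.355, 3.119, -0.004]
ft_force: [-0.1, 0.1, 1.2]
grip_width: 1.002
grip_force: 0.0
```

Emit:
play_rows:
  increments:
    - [[-0.4,-0.25,0,0,0,0,1],[-0.8,-0.5,0,0,0,0,1],[-1,-0.6,0,0,0,0,1]]

```text
time: 0.7
position: [0.3156, 0.469, 0.292]
tool_rot: [0.356, 3.12, -0.003]
ft_force: [0.0, -0.3, -0.7]
grip_width: 0.998
grip_force: 0.0
```

Emit:
play_rows:
  increments:
    - [[-0.4,-0.25,0,0,0,0,1],[-0.8,-0.5,0,0,0,0,1],[-1,-0.6,0,0,0,0,1]]

```text
time: 1.0
position: [0.3996, 0.388, 0.2921]
tool_rot: [0.357, 3.12, -0.003]
ft_force: [0.3, 0.7, -0.3]
grip_width: 1.003
grip_force: 0.0
```

Emit:
play_rows:
  increments:
    - [[-0.4,-0.25,0.2,0,0,0,1],[-0.8,-0.5,0.4,0,0,0,1],[-1,-0.6,0.5,0,0,0,1],[-1,-0.6,0.5,0,0,0,1],[-1,-0.6,0.5,0,0,0,1],[-1,-0.6,0.5,0,0,0,1]]

```text
time: 1.6
position: [0.4794, 0.3136, 0.2426]
tool_rot: [-0.344, -3.122, -0.002]
ft_force: [0.3, -0.1, 0.5]
grip_width: 1.0
grip_force: 0.0
```

```bash
python3 - <<'E'
from h import *
s=ctrl.get_state(); print(s["time"],s["position"],s["tool_rot"],s["ft_force"]); print(dlt([.5147,.2984,.089]))
E
```

```text
1.6 [0.47942737 0.31362137 0.24262614] [-3.43944615e-01 -3.12237231e+00 -1.76193411e-03] [ 0.33183831 -0.14795453  0.46114315]
[-0.37809875 -0.07344336  1.53601151]
```

Emit:
play_rows:
  increments:
    - [[-0.38,-0.07,0.3,0,0,0,1],[-0.38,-0.07,0.7,0,0,0,1],[-0.38,-0.07,0.8,0,0,0,1],[-0.38,-0.07,0.8,0,0,0,1]]

```text
time: 2.0
position: [0.5138, 0.298, 0.1609]
tool_rot: [-0.343, -3.119, 0.003]
ft_force: [-0.6, -0.3, -0.4]
grip_width: 1.0
grip_force: 0.0
```

Emit:
play_rows:
  increments:
    - [[0,0,0.3,0,0,0,1],[0,0,0.55,0,0,0,1],[0,0,0.73,0,0,0,1],[0,0,0.73,0,0,0,1],[0,0,0.73,0,0,0,0.4],[0,0,0.73,0,0,0,0.2],[0,0,0.73,0,0,0,0.1],[0,0,0.73,0,0,0,-1]]
  squeeze: 20

```text
time: 2.8
position: [0.5165, 0.2972, 0.0905]
tool_rot: [0.347, 3.121, 0.002]
ft_force: [0.2, 0.5, -0.8]
grip_width: 0.723
grip_force: 0.0
```

Emit:
play_rows:
  increments:
    - [[0,0,0,0,0,0,-1],[0,0,0,0,0,0,-1],[0,0,0,0,0,0,-1],[0,0,0,0,0,0,-1]]

```text
time: 3.2
position: [0.5164, 0.2975, 0.0901]
tool_rot: [0.347, 3.121, 0.002]
ft_force: [-0.0, 1.6, 5.5]
grip_width: 0.633
grip_force: 20.0
```

Emit:
play_rows:
  increments:
    - [[0,0,-0.3,0,0,0,-1],[0,0,-0.7,0,0,0,-1],[0,-0.4,-0.8,0,0,0,-1],[-0.2,-0.8,-0.8,0,0,0,-1],[-0.3,-1,-0.8,0,0,0,-1]]

```text
time: 3.7
position: [0.5229, 0.1873, 0.1684]
tool_rot: [-0.353, -3.12, 0.006]
ft_force: [0.9, -0.2, -3.6]
grip_width: 0.63
grip_force: 20.0
```

Emit:
play_rows:
  increments:
    - [[-0.2,-0.4,0,0,0,0,-1],[-0.4,-0.8,0,0,0,0,-1],[-0.5,-1,0,0,0,0,-1]]

```text
time: 4.0
position: [0.5494, 0.0781, 0.1678]
tool_rot: [-0.356, -3.119, 0.007]
ft_force: [-0.3, 0.2, -3.3]
grip_width: 0.634
grip_force: 20.0
```

Emit:
play_rows:
  increments:
    - [[-0.1,-0.4,0,0,0,0,-1],[-0.13,-0.7,0,0,0,0,-1],[-0.13,-0.77,0,0,0,0,-1],[-0.13,-0.77,0,0,0,0,-1],[-0.13,-0.77,0,0,0,0,-1],[-0.13,-0.77,0,0,0,0,-1]]

```text
time: 4.6
position: [0.5456, 0.008, 0.1688]
tool_rot: [-0.343, -3.122, -0.001]
ft_force: [-0.0, 0.0, -3.5]
grip_width: 0.637
grip_force: 20.0
```

```bash
python3 - <<'E'
from fit import *
snap("top","t1");snap("scene","s1")
T=cv2.imread('pics/t1_raw.png');S=cv2.imread('pics/s1_raw.png')
s=ctrl.get_state(); p=s["position"]; print(s["time"],p,s["tool_rot"]); print(dlt([.546,.0076,p[2]]))
print(proj("top",[[p[0],p[1],p[2]-.05],[.5442,.008,.03]]),proj("scene",[[p[0],p[1],p[2]-.05],[.5442,.008,.03]]))
a=cv2.resize(T[180:270,220:340],(400,300),interpolation=cv2.INTER_CUBIC)
b=cv2.resize(S[115:220,200:340],(400,300),interpolation=cv2.INTER_CUBIC)
cv2.imwrite('pics/c2.png',np.hstack([a,b]))
E
```

```text
4.7 [0.54571848 0.00766744 0.16903777] [-3.43805603e-01 -3.12233230e+00 -3.99187596e-04]
[-2.89449088e-03 -4.57239070e-05 -1.20882922e-06]
[[279.58274599 222.99629153]
 [277.35911163 224.95571684]] [[253.4768668  167.84257949]
 [254.05275854 188.74719148]]
```

View pics/c2.png

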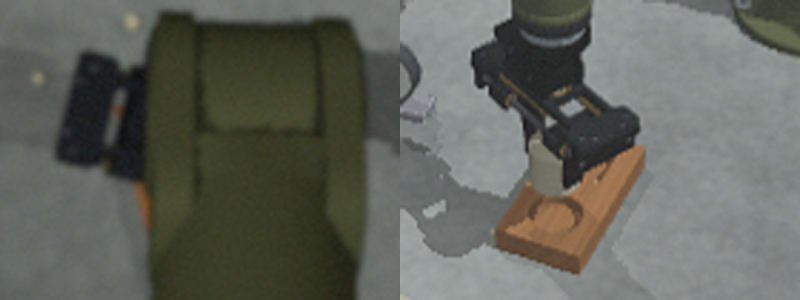

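The scene view shows the stud held upright above the bed's round recess. The arm blocks the top view. I'll descend gently, watching the force.

Emit:
play_rows:
  increments:
    - [[0,0,0.25,0,0,0,-1],[0,0,0.4,0,0,0,-1],[0,0,0.47,0,0,0,-1],[0,0,0.5,0,0,0,-1],[0,0,0.53,0,0,0,-1],[0,0,0.56,0,0,0,-1]]
  squeeze: 12

```text
time: 5.3
position: [0.5464, 0.0072, 0.1138]
tool_rot: [0.346, 3.121, 0.003]
ft_force: [0.2, 3.1, -2.0]
grip_width: 0.64
grip_force: 12.0
```

Emit:
play_rows:
  increments:
    - [[0,0,0.03,0,0,0,-1],[0,0,0.06,0,0,0,-1],[0,0,0.08,0,0,0,-1],[0,0,0.08,0,0,0,-1]]

```text
time: 5.7
position: [0.5461, 0.0073, 0.106]
tool_rot: [0.346, 3.122, 0.003]
ft_force: [-2.5, 5.6, 1.8]
grip_width: 0.636
grip_force: 12.0
```

Emit:
play_rows:
  increments:
    - [[0,0,0.01,0,0,0,-1],[0,0,0.01,0,0,0,0.5],[0,0,0.01,0,0,0,0.8],[0,0,0.01,0,0,0,1],[0,0,-0.5,0,0,0,1],[0,0,-1,0,0,0,1]]

```text
time: 6.3
position: [0.5445, 0.005, 0.2037]
tool_rot: [-0.349, -3.118, 0.004]
ft_force: [1.9, 0.1, 0.4]
grip_width: 0.965
grip_force: 0.0
```

Emit:
play_rows:
  increments:
    - [[0,-0.5,0,0,0,0,1],[0,-1,0,0,0,-0.1,1],[0,-1,0,0,0,-0.2,1],[0,-1,0,0,0,-0.2,1]]

```text
time: 6.7
position: [0.5232, -0.0942, 0.2044]
tool_rot: [-0.14, 3.138, -0.001]
ft_force: [0.3, 0.5, -0.4]
grip_width: 1.004
grip_force: 0.0
```

```bash
python3 - <<'E'
from fit import *
snap("top","t2");snap("scene","s2")
T=cv2.imread('pics/t2_raw.png');S=cv2.imread('pics/s2_raw.png')
s=ctrl.get_state(); p=s["position"]; print(s["time"],p,Ro.from_rotvec(s["tool_rot"]).as_matrix().round(3))
crown=stud[40:]+[0,0,.016]
def sS(im): h=hsv(im); return (h[...,0]>18)&(h[...,0]<36)&(h[...,1]>17)&(h[...,2]>60)
for n,im,f in(("top",T,stone),("scene",S,sS)):
    m=blob(f(im),proj(n,[[.544,.008,.06]])[0]); st=stud.copy();st[:,2]+=.016;st[:40,2]=.03
    print(n,int(m.sum()),fit(st,{n:m},[.544,.008],True))
M=blob(sS(S),proj("scene",[[.544,.008,.06]])[0])
for dz in(.008,.012,.016,.02,.03):
    st=stud.copy();st[:,2]+=dz;st[:40,2]=.03
    print(dz,fit(st,{"scene":M},[.544,.008],True))
a=cv2.resize(T[180:270,220:340],(400,300),interpolation=cv2.INTER_CUBIC)
b=cv2.resize(S[130:220,200:320],(400,300),interpolation=cv2.INTER_CUBIC)
cv2.imwrite('pics/c3.png',np.hstack([a,b]))
E
```

```text
6.8 [ 0.52385441 -0.09099211  0.2040866 ] [[-0.996 -0.09  -0.   ]
 [-0.09   0.996  0.   ]
 [-0.     0.    -1.   ]]
top 403 (array([0.54311182, 0.00887224]), np.float64(0.11329082000288226))
scene 333 (array([0.54602299, 0.0083349 ]), np.float64(0.05181937247309376))
0.008 (array([0.54311366, 0.00547353]), np.float64(0.11947605954079799))
0.012 (array([0.54401213, 0.00626581]), np.float64(0.07808268120368345))
0.016 (array([0.54602299, 0.0083349 ]), np.float64(0.05181937247309376))
0.02 (array([0.5470443 , 0.00931767]), np.float64(0.0759600337065125))
0.03 (array([0.54875021, 0.01087609]), np.float64(0.1715256156241154))
```

View pics/c3.png

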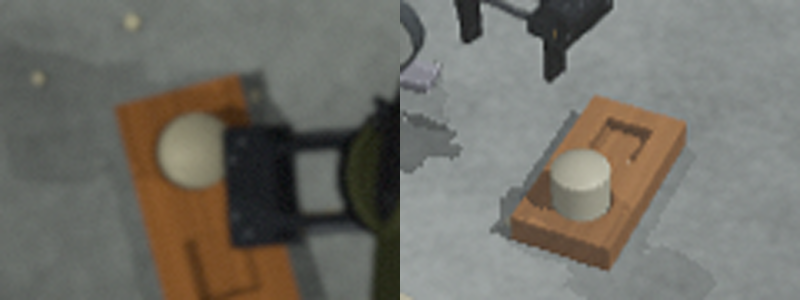

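The stud is seated: the height fit is best at 16 mm, and the picture shows it upright in the round recess (top crop, about (192,150)). Now to the gauge.

Emit:
play_rows:
  increments:
    - [[0,-0.4,-0.3,0,0,0.08,1],[0.1,-0.8,-0.5,0,0,0.17,1],[0.15,-1,-0.5,0,0,0.26,1],[0.15,-1,-0.5,0,0,0.35,1],[0.15,-1,-0.5,0,0,0.4,1]]

```text
time: 7.3
position: [0.5185, -0.1919, 0.2541]
tool_rot: [0.842, 3.027, -0.0]
ft_force: [-0.4, -0.1, -0.6]
grip_width: 1.0
grip_force: 0.0
```

Emit:
play_rows:
  increments:
    - [[0,0,0,0,0,0.09,1],[0,0,0,0,0,0.18,1],[0,0,0,0,0,0.27,1],[0,0,0,0,0,0.36,1],[0,0,0,0,0,0.42,1],[0,0,0,0,0,0.42,1],[0,0,0,0,0,0.42,1]]

```text
time: 8.0
position: [0.5185, -0.1912, 0.254]
tool_rot: [-1.764, -2.599, 0.0]
ft_force: [0.2, 0.1, -0.2]
grip_width: 1.003
grip_force: 0.0
```

```bash
python3 - <<'E'
from fit import *
s=ctrl.get_state(); p=s["position"]; R=Ro.from_rotvec(s["tool_rot"]).as_matrix();print(s["time"],p,R.round(3),s["joint_positions"]);print(np.arctan2(R[1,1],R[0,1]))
print(dlt([.512,-.291,.176]))
E
```

```text
8.0 [ 0.51851143 -0.19119984  0.25397313] [[-0.369  0.929 -0.   ]
 [ 0.929  0.369  0.   ]
 [ 0.    -0.    -1.   ]] [-0.29662361  0.15173625  0.66464561  1.76946436 -0.09815577  1.25417853
  0.77125965]
0.37815238336861634
[-0.90360421 -0.4286936   0.77971088]
```

Emit:
play_rows:
  increments:
    - [[-0.45,-0.2,0,0,0,0,1],[-0.8,-0.4,0,0,0,0,1],[-0.9,-0.43,0.1,0,0,0,1],[-0.9,-0.43,0.1,0,0,0,1],[-0.9,-0.43,0.4,0,0,0,1],[-0.9,-0.43,0.78,0,0,0,1],[-0.9,-0.43,0.78,0,0,0,1],[-0.9,-0.43,0.78,0,0,0,0.3]]

```text
time: 8.8
position: [0.5115, -0.2903, 0.1764]
tool_rot: [-1.765, -2.597, -0.0]
ft_force: [0.3, 0.9, 0.4]
grip_width: 0.963
grip_force: 0.0
```

Emit:
play_rows:
  increments:
    - [[0,0,0,0,0,0,0],[0,0,0,0,0,0,-0.2],[0,0,0,0,0,0,-0.4],[0,0,0,0,0,0,-0.6],[0,0,0,0,0,0,-1],[0,0,0,0,0,0,-1],[0,0,0,0,0,0,-1],[0,0,0,0,0,0,-1]]
  squeeze: 30

```text
time: 9.6
position: [0.5111, -0.2918, 0.1763]
tool_rot: [1.768, 2.596, 0.0]
ft_force: [1.2, 0.5, -0.4]
grip_width: 0.263
grip_force: 0.5
```

Emit:
play_rows:
  increments:
    - [[0,0,0,0,0,0,-1],[0,0,0,0,0,0,-1],[0,0,0,0,0,0,-1],[0,0,-0.2,0,0,0,-1],[0,0,-0.6,0,0,0,-1],[0,0,-1,0,0,0,-1],[0,0,-1,0,0,0,-1]]
  squeeze: 50

```text
time: 10.3
position: [0.5126, -0.2937, 0.2811]
tool_rot: [1.764, 2.59, 0.002]
ft_force: [1.8, -2.4, -3.9]
grip_width: 0.223
grip_force: 50.1
```

Emit:
play_rows:
  increments:
    - [[0.2,0.1,-0.2,0,0,0,-1],[0.5,0.25,-0.2,0,0,0,-1],[0.8,0.4,-0.2,0,0,0,-1],[1,0.5,-0.2,0,0,0,-1]]

```text
time: 10.7
position: [0.5201, -0.1771, 0.2938]
tool_rot: [-1.762, -2.595, 0.0]
ft_force: [0.4, -0.1, -5.0]
grip_width: 0.228
grip_force: 50.1
```

Emit:
play_rows:
  increments:
    - [[0.4,0.2,0,0,0,0,-1],[0.8,0.45,0,0,0,0,-1],[1,0.5,0,0,0,0,-1]]

```text
time: 11.0
position: [0.5306, -0.0627, 0.2936]
tool_rot: [-1.757, -2.599, -0.001]
ft_force: [0.4, 0.9, -5.0]
grip_width: 0.225
grip_force: 50.1
```

Emit:
play_rows:
  increments:
    - [[0.4,0.25,0,0,0,-0.07,-1],[0.66,0.42,0,0,0,-0.14,-1],[0.66,0.42,0,0,0,-0.2,-1],[0.66,0.42,0,0,0,-0.22,-1],[0.66,0.42,0,0,0,-0.22,-1],[0.66,0.42,0,0,0,-0.22,-1]]

```text
time: 11.6
position: [0.5449, 0.0073, 0.2946]
tool_rot: [-1.297, -2.859, 0.003]
ft_force: [-1.3, 0.7, -4.7]
grip_width: 0.224
grip_force: 50.1
```

Emit:
play_rows:
  increments:
    - [[0,0,0,0,0,0,-1],[0,0,0,0,0,0,-1],[0,0,0,0,0,0,-1],[0,0,0,0,0,0,-1],[0,0,0,0,0,0,-1],[0,0,0,0,0,0,-1],[0,0,0,0,0,0,-1],[0,0,0,0,0,0,-1]]

```text
time: 12.4
position: [0.5457, 0.0077, 0.2963]
tool_rot: [1.295, 2.862, 0.0]
ft_force: [0.3, 0.1, -5.3]
grip_width: 0.231
grip_force: 50.1
```

```bash
python3 - <<'E'
from fit import *
ims=np.mean([ctrl.get_image("scene")[:,:,::-1].astype(float) for _ in range(10)],0)
np.save('pics/m3.npy',ims)
s=ctrl.get_state(); p=s["position"]; R=Ro.from_rotvec(s["tool_rot"]).as_matrix();print(s["time"],p,R.round(3),s["grip_width"],s["ft_force"],s["joint_positions"])
c=proj("scene",[p+R@[0,0,.051+.069]])[0]; print(c)
x,y=np.round(c).astype(int); print(x-24,y-30)
cv2.imwrite('pics/c4.png',cv2.resize(ims[y-30:y+30,x-30:x+30].astype(np.uint8),(600,600),interpolation=cv2.INTER_CUBIC))
E
```

```text
12.9 [0.54568108 0.00764778 0.29628672] [[-0.66   0.751  0.   ]
 [ 0.751  0.66   0.   ]
 [-0.     0.    -1.   ]] 0.22375299796953896 [ 0.22845988 -0.29658367 -4.68989916] [-0.52524154  0.09604982  0.49694985  1.72332307 -0.04711313  1.33393323
  0.7015374 ]
[253.35715613 153.20298111]
229 123
```

View pics/c4.png

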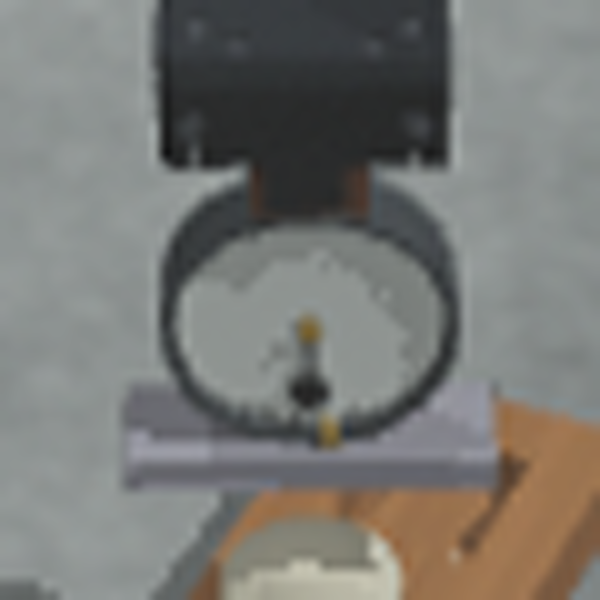

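The dial faces the camera. In the 10x crop the pivot is at (308,328), the pointer weight at (308,388) and the brass index at (329,432), towards the gauge's +x. Next I work out the angles by subpixel centroids.

```bash
cat > dial.py <<'E'
from fit import *
def shot(n=10): return np.mean([ctrl.get_image("scene")[:,:,::-1].astype(float) for _ in range(n)],0)
def read(im,p,R,verbose=True,pt=.12):
    """tilt-plane readings about the gauge's own axes, from the dial-plane affine map"""
    gx,gz=R[:,0],-R[:,2]; face=-R[:,1] if False else R[:,1]   # camera-side face normal = tool +y
    C=p+R[:,2]*(.051+.069)+face*.013
    def uv(v): return C+gx*v[0]+gz*v[1]
    P0=proj("scene",[C])[0]; J=np.array([(proj("scene",[uv((.03,0))])[0]-P0)/.03,(proj("scene",[uv((0,-.03))])[0]-P0)/-.03]).T
    b=im[...,0];g=im[...,1];r=im[...,2]
    w=np.clip(r-b-25,0,None); Y,X=np.mgrid[:384,:512]
    d=np.linalg.inv(J)@np.vstack([X.ravel()-P0[0],Y.ravel()-P0[1]]); d=d.reshape(2,384,512)
    rad=np.hypot(*d)
    def cen(w): return np.array([(X*w).sum(),(Y*w).sum()])/w.sum()
    piv=cen(w*(rad<.012))
    rel=np.linalg.inv(J)@np.vstack([X.ravel()-piv[0],Y.ravel()-piv[1]]); rel=rel.reshape(2,384,512); rr=np.hypot(*rel)
    low=(rel[1]<0)&(np.abs(rel[0])<.025)
    ix=cen(w*(rr>.030)*(rr<.046)*low)
    lum=im.mean(2); wt=cen(np.clip(75-lum,0,None)*(rr>.012)*(rr<.030)*low*(np.abs(np.arctan2(rel[0],-rel[1]))<.7))
    out=[]
    for q in(ix,wt):
        v=np.linalg.inv(J)@(q-piv); out.append((np.arctan2(v[0],-v[1]),np.hypot(*v)))
    if verbose: print("piv",piv,"pred",P0,"index ang,r",out[0],"pointer ang,r",out[1])
    return out,(piv,ix,wt)
E
python3 - <<'E'
from dial import *
s=ctrl.get_state(); R=Ro.from_rotvec(s["tool_rot"]).as_matrix()
read(np.load('pics/m3.npy'),np.array(s["position"]),R)
E
```

```text
piv [253.43399482 155.59016393] pred [253.38821677 156.12522209] index ang,r (np.float64(0.14516377295445765), np.float64(0.03952704866168947)) pointer ang,r (np.float64(-0.024243277574599396), np.float64(0.024024248865020914))
```

Emit:
play_rows:
  increments:
    - [[0,0,0.2,0,0,0,-1],[0,0,0.34,0,0,0,-1],[0,0,0.38,0,0,0,-1],[0,0,0.4,0,0,0,-1],[0,0,0.41,0,0,0,-1],[0,0,0.42,0,0,0,-1],[0,0,0.42,0,0,0,-1],[0,0,0.42,0,0,0,-1]]

```text
time: 13.7
position: [0.5459, 0.0076, 0.2547]
tool_rot: [1.295, 2.862, 0.001]
ft_force: [0.2, 0.4, -4.5]
grip_width: 0.225
grip_force: 50.2
```

Emit:
play_rows:
  increments:
    - [[0,0,0.01,0,0,0,-1],[0,0,0.02,0,0,0,-1],[0,0,0.03,0,0,0,-1],[0,0,0.03,0,0,0,-1]]

```text
time: 14.1
position: [0.5458, 0.0076, 0.2519]
tool_rot: [1.295, 2.862, 0.001]
ft_force: [-1.8, -0.5, -0.4]
grip_width: 0.225
grip_force: 50.2
```

Emit:
play_rows:
  increments:
    - [[0,0,0.005,0,0,0,-1],[0,0,0.005,0,0,0,-1],[0,0,0.005,0,0,0,-1],[0,0,0.005,0,0,0,-1],[0,0,0.005,0,0,0,-1]]

```text
time: 14.6
position: [0.546, 0.0076, 0.2518]
tool_rot: [1.295, 2.861, 0.001]
ft_force: [-2.5, 0.3, 5.9]
grip_width: 0.224
grip_force: 50.3
```

```bash
python3 - <<'E'
from dial import *
s=ctrl.get_state(); R=Ro.from_rotvec(s["tool_rot"]).as_matrix();print(s["time"],s["position"],s["ft_force"],R.round(3))
im=shot(10); np.save('pics/m4.npy',im); read(im,np.array(s["position"]),R)
print(ctrl.get_state()["ft_force"])
# tool-frame shift for turning about underside centre L=.176 by t, raise .6mm
for t in(.1,.16,.17): print(t, "x",-.176*np.sin(t)/.1*-1,"z",.176*(1-np.cos(t))/.1,"turn",-t/(np.pi/2))
E
```

```text
14.6 [0.54596222 0.00757352 0.25178076] [-2.47143906  0.28752321  5.92375264] [[-0.66   0.751  0.001]
 [ 0.751  0.66   0.   ]
 [-0.     0.001 -1.   ]]
piv [253.53859805 166.74622893] pred [253.38627217 167.65067045] index ang,r (np.float64(0.13602125833461734), np.float64(0.04050585891895249)) pointer ang,r (np.float64(-0.0108557409376794), np.float64(0.025376631091119158))
[-2.07082655  0.60436897  5.56381056]
0.1 x 0.17570681329841756 z 0.008792669110674554 turn -0.06366197723675814
0.16 x 0.2804000436410729 z 0.0224799812588966 turn -0.10185916357881303
0.17 x 0.29776093435791295 z 0.025370810239173057 turn -0.10822536130248885
```

Emit:
play_rows:
  increments:
    - [[0.03,0,0,0,-0.011,0,-1],[0.08,0,0.001,0,-0.029,0,-1],[0.13,0,0.003,0,-0.047,0,-1],[0.18,0,0.006,0,-0.065,0,-1],[0.23,0,0.01,0,-0.083,0,-1],[0.26,0,0.013,0,-0.094,0,-1],[0.275,0,0.014,0,-0.1,0,-1],[0.275,0,0.014,0,-0.1,0,-1]]

```text
time: 15.9
position: [0.5277, 0.0285, 0.2504]
tool_rot: [1.234, 2.73, -0.096]
ft_force: [-2.3, -0.8, 5.2]
grip_width: 0.225
grip_force: 50.2
```

Emit:
play_rows:
  increments:
    - [[0,0,0,0,0,0,-1],[0,0,0,0,0,0,-1],[0,0,0,0,0,0,-1],[0,0,0,0,0,0,-1],[0,0,0,0,0,0,-1],[0,0,0,0,0,0,-1],[0,0,0,0,0,0,-1],[0,0,0,0,0,0,-1]]

```text
time: 16.7
position: [0.5278, 0.0283, 0.2504]
tool_rot: [1.236, 2.73, -0.096]
ft_force: [-3.1, -0.5, 5.6]
grip_width: 0.223
grip_force: 50.2
```

Emit:
play_rows:
  increments:
    - [[0,0,0,0,0,0,-1],[0,0,0,0,0,0,-1],[0,0,0,0,0,0,-1],[0,0,0,0,0,0,-1],[0,0,0,0,0,0,-1],[0,0,0,0,0,0,-1],[0,0,0,0,0,0,-1],[0,0,0,0,0,0,-1]]

```text
time: 17.5
position: [0.5278, 0.0284, 0.2504]
tool_rot: [1.236, 2.73, -0.096]
ft_force: [-3.1, -0.3, 5.6]
grip_width: 0.225
grip_force: 50.2
```

```bash
python3 - <<'E'
from dial import *
s=ctrl.get_state(); p=np.array(s["position"]); R=Ro.from_rotvec(s["tool_rot"]).as_matrix();print(s["time"],p,s["ft_force"],R.round(3),np.arccos(-R[2,2]), "underside",p+R[:,2]*.176)
im=shot(10); np.save('pics/m5.npy',im); _,q=read(im,p,R); print(q)
x,y=np.round(q[0]).astype(int)
cv2.imwrite('pics/c5.png',cv2.resize(im[y-25:y+35,x-30:x+30].astype(np.uint8),(600,600),interpolation=cv2.INTER_CUBIC))
E
```

```text
17.5 [0.5278212  0.02836251 0.25038851] [-3.1002895  -0.34051573  5.6063226 ] [[-0.652  0.751  0.104]
 [ 0.742  0.66  -0.117]
 [-0.157  0.001 -0.988]] 0.15738258623521334 underside [0.54617906 0.00777299 0.07656371]
piv [256.52402539 166.74342702] pred [256.38026269 167.62233324] index ang,r (np.float64(0.15980612550886142), np.float64(0.04023709860260609)) pointer ang,r (np.float64(0.13685456601207746), np.float64(0.02569112646806854))
(array([256.52402539, 166.74342702]), array([256.60703206, 176.72802482]), array([256.37781422, 173.11868197]))
```

View pics/c5.png

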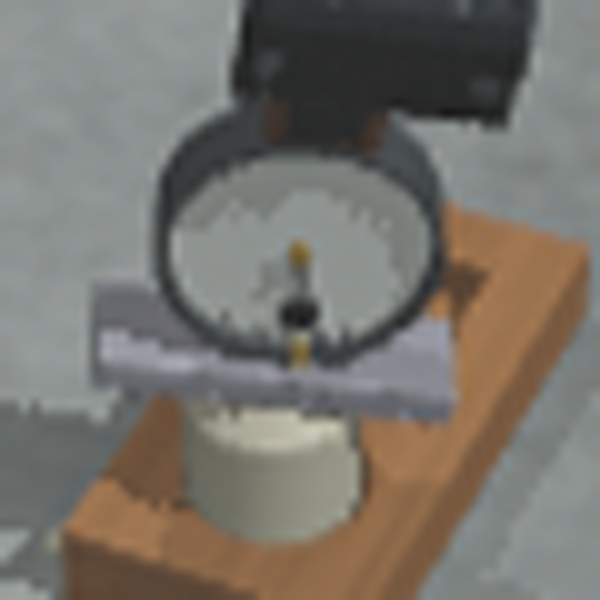

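The picture shows the pointer hanging on the brass index: pivot (299,252), weight (298,312), index (300,350). The tilt is 0.157 rad against an index reading of about 0.15 to 0.16. The base bears on the stud alone with about 10 N, and the stud is seated. Handing in.

```bash
python3 -c "
from bench import ctrl
print(ctrl.close_job())"
```

```text
the job is handed in; nothing more can be done
None
```

The job is handed in, though no verdict came back: the stud is home in the round recess, and the gripped gauge is held still on its crown at 0.157 rad, with the pointer on the index mark to within about 0.02 rad by the camera reading (0.04 allowed).

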